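Scrub the milk jug and hold the brush over the drip dish

TASK

Take the bottle brush by its wooden handle out of its stand and scrub the inside of the small steel milk jug with two full strokes: each time down to within about a centimetre of the jug's bottom, then back up until the brush's lower end is past half the jug's height but still inside; keep the jug standing where it is. Then lift the brush clear over the row of three upturned glasses without disturbing them, and hold it still and upright, bristles down, above the middle of the round steel dish on the worktop, its lower end about two centimetres above the dish's rim, touching nothing. Finish there with the brush still held in the gripper: do not put it down.

Things in the scene. Friction and masses are not known exactly. Their poses are not given: they have to be found in the camera images.
- brush_handle (a point): middle of the wooden handle of the bottle brush, where to grasp it; on the brush's axis, 162.5 mm above its lower end. The loose brush (70 g, 205 mm long) stands upright in its stand, leaning a few degrees at most: white round bristle head 23 mm across and 56 mm long, steel wire 5 mm thick, then from 120 to 205 mm the pale handle, 18 mm across. z runs up the brush.
- brush_end (a point): centre of the flat lower end of the bristle head, on the brush's axis, 162.5 mm below brush_handle; the head is rigid.
- stand_mouth (a point): centre of the open top of the brush stand: a fixed upright steel sleeve, 70 mm tall, 33 mm outside and 28 mm inside, on a round foot 72 mm wide and 4 mm thick; z up. In it the brush's lower end is 5 mm above the worktop; drawn straight up by 70 mm it is free.
- jug_floor (a point): centre of the inner floor of the small steel milk jug, 3 mm above the worktop. The jug is loose (about 0.2 kg), 68 mm tall, open at the top, with its mouth 65 mm above this point; the round inside is at least 40 mm in diameter; outside about 58 mm, with a spout and a handle on opposite sides, 85 mm over both. z up.
- glass_mid: middle one of a row of three equal clear drinking glasses, upside down, loose, 62 mm in diameter, 119 mm tall, gaps about 18 mm. Origin at the centre of its underside. x points along the row to glass_far, z up. The row runs away from the robot; brush and jug are on its right, the steel dish on its left.
- glass_near: the glass of the row nearest the robot, like glass_mid; origin at the centre of its underside.
- glass_far: the glass of the row farthest from the robot, like glass_mid; origin at the centre of its underside.
- dish_rim (a point): centre of the round open steel dish, at the height of its rim, 41 mm above the worktop. The dish is loose, 176 mm in diameter, with a notch in the rim; z up.
Mind the look-alikes: they are no part of the job. What is shaped like the part that bears jug_floor but red or yellow is not meant.

How it is judged:
By the outcome, as a careful person would: the job done as asked, in the order asked, and still so for the second after the job is handed in, while the arm keeps its last pose, push and grip.
It also fails if it takes over 53 s, if anything falls off the work surface, if the arm or the gripper's body presses on something with over 40 N, if the wrist force passes 120 N, or if a joint passes its speed limit or range.

ROBOT

A 6-joint arm with a two-finger parallel gripper is mounted at the origin on a cart in front of the work surface, level with it; the furniture and walls round the work are solid. World frame = base frame: x ahead of the robot, y to its left, z up, the work surface at z = 0. Lengths are in m, angles in degrees, forces in N, time in s.
With the tool pointing down it reaches from about 0.4 to 0.825 m from the base axis. Payload 7 kg.
Tool frame: the origin (TCP) lies on the centre line of the jaws, within the pads' length; the fingertips stand 19 mm ahead of it and the grasp point (between the pads) is the TCP; z points along the fingers, y is the line along which they close (so a half turn about z gives the same grasp; the last joint's range is limited). The gripper opens to 88 mm and grips with 3 to 60 N. Pads are 19 mm wide; open, the fingers measure 130 mm over their backs; the gripper's body (78 mm by 193 mm) begins 47 mm behind the grasp point.
Start: joints at [-52.191, 20.546, 0.682, 0, -70.136, -16.507], TCP at [0.245, -0.629, 0.246] pointing down, gripper open.
Joint ranges: [-176.03, 176.03], [-82.01, 121.73], [-58.28, 71.71], [-173.87, 95.51], [-174.79, -0.11], [-173.66, 173.66]. Speed limits (degrees/s): [136.94, 136.94, 172.46, 180, 180, 180].

INTERFACE

Orientations are given as [roll, pitch, yaw] about the fixed x, y, z axes, in that order (R = Rz(yaw) Ry(pitch) Rx(roll)).
In Python, from plant import * gives the robot as it stands. The module is installed in compiled form; this text tells all that it offers.
- The arm moves only by the tool play_rows, never from a script. Its argument "deltas" is a list of rows, each a list of 6 numbers: the shift along the world's x, y, z scaled (see below), then the turn, a rotation vector about the world's x, y, z scaled (see below). A call has 1 to 10 rows; each row shifts and turns the commanded pose from where the row before left it; what a row does not reach is not made up. The controller multiplies each number of a shift by 800 mm and each number of a turn by 180 degrees. A row lasts 1/10 s, in which the tool goes at most 50 mm and 8.59 degrees, less where a joint would pass 70% of its speed; a pose out of reach is approached as far as the arm can. A call with a number of a shift or a turn outside -1 to 1 is refused whole. A call with a gripper value outside its range is refused whole. "gripper" is the gripper command: -1 is shut, 1 is fully open, values between are in proportion, set as the call begins (left out, the last holds). The fingers move at their own pace and stop on an object; the grip force is fixed at half the most. Time passes only in rows, so rows that do not move let the fingers close. It gives the time, the measured TCP pose, the force, the opening and the grip force at its end, in the units of the state.
- get_obs(): the state, without advancing time (a new reading comes with each control period).
- snapshot(name): name is "side" or "top" or "wrist"; returns (picture, depth): 420x560x3 uint8, blue, green, red; 420x560 float32, m along the optical axis (not along the pixel's ray), 0 where there is no reading.
- camera_model(name): a dict with "fx", "fy", "cx", "cy" (pixels), "world_to_cam" (4x4, takes a point from world to camera coordinates). Camera axes: x right, y down, z forward; pixel columns grow to the right and rows downward; lengths in m; the calibration is good to about 2 mm. A picture is of the moment at which its call begins: read the wrist's pose just before it. camera_model takes no time and is no camera call; for the wrist camera it gives the pose at the moment of the call.
- close_job(): hands the job in; it is judged then, once.
The state is a dict: "clock": time; "joint_pos": joint angles; "qvel": joint speeds; "tau": joint torques, N m; "tool_pos": TCP position; "orientation": TCP orientation; "force": force on the tool from outside, world axes, zero at the start; "moment": the same for the moment, N m; "opening": finger opening in m; "gripper_force": force on a finger pad.
Only numpy, scipy, OpenCV 4.12 (cv2) and the standard library are available. Lean on these libraries where they do the work, as an engineer would, in place of code of your own. Each camera call takes 0.05 s, during which the arm holds its last target. There are 200 camera calls.

## Working session

There is one attempt and no reset: what is moved stays moved. The work goes in short steps, Python scripts to look and compute and a tool call to move; the robot and the scene stay as the last step left them, time stands still between calls to the robot, and variables do not carry over. Pictures are saved under pics/ and viewed, at most 10 in all, crops included, and the job is handed in when it is done.

Besides the shell and the picture viewer there is one more tool, called after ">>>" by a JSON object that holds its "name" and its "arguments". play_rows: Moves the arm, as the interface text tells. Its arguments: {"type":"object","properties":{"deltas":{"type":"array","items":{"type":"array","items":{"type":"number","minimum":-1,"maximum":1}}},"gripper":{"type":"number"}},"required":["deltas"]}

```bash
mkdir -p pics; cat > h.py <<'E'
from plant import *
import numpy as np, cv2
def grab(n,tag):
    m=camera_model(n); p,d=snapshot(n); cv2.imwrite(f'pics/{tag}.png',p); np.savez(f'{tag}.npz',p=p,d=d,W=m['world_to_cam'],k=[m['fx'],m['fy'],m['cx'],m['cy']])
    return p,d,m
def load(tag):
    z=np.load(f'{tag}.npz'); return z['p'],z['d'],z['W'],z['k']
def ray(W,k,u,v):
    C=np.linalg.inv(W); r=C[:3,:3]@np.array([(u-k[2])/k[0],(v-k[3])/k[1],1.]); return C[:3,3],r
def onz(W,k,u,v,z):
    o,r=ray(W,k,u,v); return o+r*(z-o[2])/r[2]
def cloud(d,W,k):
    v,u=np.mgrid[:d.shape[0],:d.shape[1]]; P=np.stack([(u-k[2])/k[0]*d,(v-k[3])/k[1]*d,d,np.ones_like(d)],-1)
    X=P@np.linalg.inv(W).T; X[d==0]=np.nan; return X[...,:3]
def proj(W,k,X):
    c=W@np.append(X,1); return k[0]*c[0]/c[2]+k[2],k[1]*c[1]/c[2]+k[3]
E
python3 - <<'E'
from h import *
for n in('top','side'):
    p,d,m=grab(n,n+'0'); print(n,np.linalg.inv(m['world_to_cam'])[:3,[2,3]].round(3).tolist(),m['fx'])
print(get_obs())
E
```

```text
top [[0.141, 0.314], [-0.02, -0.278], [-0.99, 1.627]] 462.72499623103033
side [[0.802, -0.48], [-0.08, -0.176], [-0.592, 0.864]] 421.1613992483741
{'clock': 0.1, 'joint_pos': array([-5.21921136e+01,  2.05859484e+01,  6.39508132e-01, -1.69516011e-02,
       -7.01369553e+01, -1.65089157e+01]), 'qvel': array([ 0.07930982, -0.04468444,  0.1139824 , -0.01470136,  0.00723649,
       -0.10187571]), 'tau': array([-2.10372171e-03, -5.84161985e+01,  2.93754065e+01,  7.01533735e+00,
        1.03006806e-02, -6.61772742e-05]), 'tool_pos': array([ 0.24502816, -0.62851502,  0.24473813]), 'orientation': array([ 1.79915513e+02, -8.42048923e-03, -1.58706794e+02]), 'force': array([ 0.89023226, -0.20749425, -0.11979587]), 'moment': array([-0.00813543,  0.02573613, -0.04564163]), 'gripper_force': 0.0, 'opening': 0.0876584900170907}
```

View pics/top0.png

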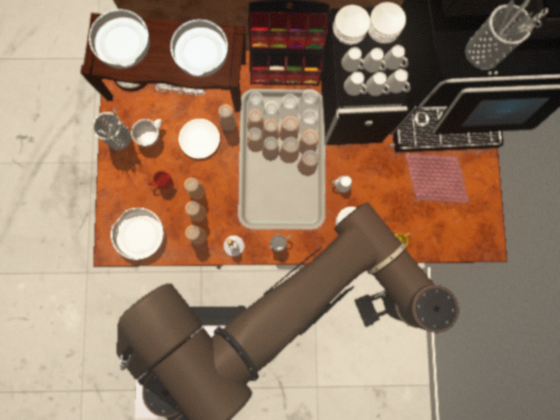

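View pics/side0.png

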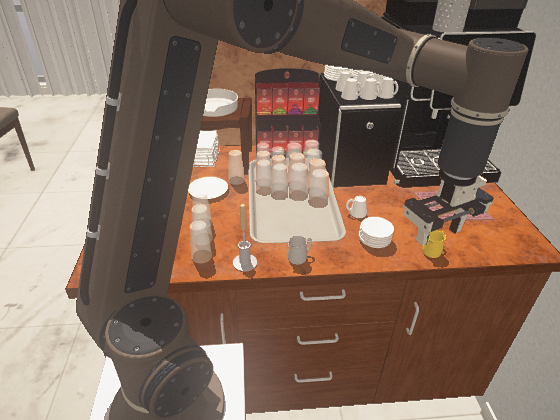

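Top view: the brush and stand are at (234,245). The glass row is at (193,186), (195,209) and (195,233), and the dish is at (137,233). Candidates for the jug are steel (279,243), red (161,181), yellow (403,240) and white (343,185). The steel one right of the glasses fits, and I'll confirm it in an enlarged crop.

```bash
python3 - <<'E'
from h import *
p,d,W,k=load('top0'); X=cloud(d,W,k)
a=cv2.resize(p[165:275,100:300],None,fx=4,fy=4,interpolation=cv2.INTER_CUBIC)
cv2.imwrite('pics/c0.png',a)
for n,u,v,z in [('brushtop',234,240,.21),('jug',279,243,.068),('gf',193,185,.119),('gm',195,208,.119),('gn',195,233,.119),('dish',137,233,.041)]:
    print(n,onz(W,k,u,v,z).round(3),'depthpt',X[v,u].round(3))
# depth-based height blobs
for n,(u0,v0,u1,v1),lo,hi in [('jug',(262,228,300,260),.05,.085),('dish',(105,200,170,265),.03,.06),('brush',(220,225,250,258),.1,.25),('stand',(220,225,250,258),.05,.085),('gl',(180,172,212,248),.1,.14)]:
    B=X[v0:v1,u0:u1].reshape(-1,3); B=B[(B[:,2]>lo)&(B[:,2]<hi)]
    if len(B): print(n,len(B),B.min(0).round(3),B.max(0).round(3),np.median(B,0).round(3))
p,d,W,k=load('side0'); 
a=cv2.resize(p[190:280,180:330],None,fx=5,fy=5,interpolation=cv2.INTER_CUBIC)
cv2.imwrite('pics/c1.png',a)
E
```

```text
brushtop [ 0.427 -0.186  0.21 ] depthpt [ 0.439 -0.177  0.067]
jug [ 0.427 -0.329  0.068] depthpt [ 0.432 -0.331  0.004]
gf [ 0.618 -0.045  0.119] depthpt [ 0.619 -0.044  0.115]
gm [ 0.541 -0.053  0.119] depthpt [ 0.542 -0.052  0.112]
gn [ 0.459 -0.054  0.119] depthpt [ 0.46  -0.052  0.11 ]
dish [0.468 0.156 0.041] depthpt [0.471 0.165 0.008]
jug 53 [ 0.406 -0.367  0.05 ] [ 0.457 -0.298  0.076] [ 0.437 -0.328  0.065]
dish 192 [0.383 0.07  0.03 ] [0.556 0.248 0.051] [0.456 0.176 0.038]
brush 36 [ 0.417 -0.179  0.133] [ 0.431 -0.164  0.214] [ 0.424 -0.173  0.204]
stand 56 [ 0.408 -0.188  0.051] [ 0.442 -0.154  0.076] [ 0.422 -0.174  0.068]
gl 535 [ 0.439 -0.066  0.1  ] [ 0.647 -0.014  0.13 ] [ 0.541 -0.042  0.117]
```

View pics/c0.png

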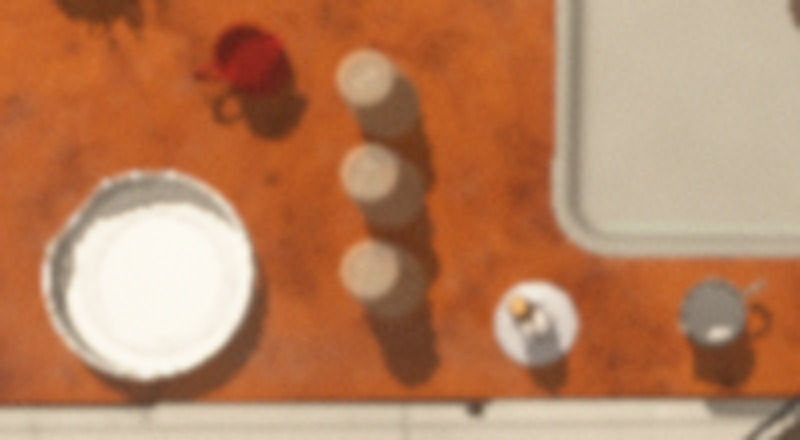

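View pics/c1.png

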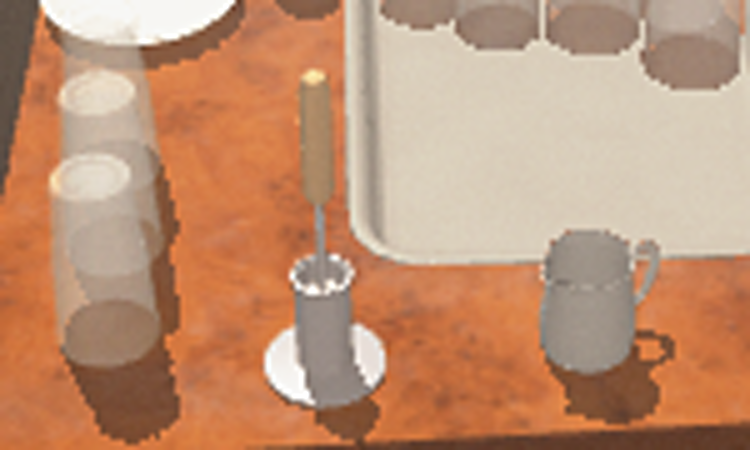

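The c0 and c1 crops confirm it. The grey steel jug with spout and handle has its mouth at top px ≈ (278.7,243). The brush handle top is at top px (230.2,242) and side px (242.6,205). Next I triangulate.

```bash
cat >> h.py <<'E'
def tri(*obs):
    A=np.zeros((3,3));b=np.zeros(3)
    for W,k,u,v in obs:
        o,r=ray(W,k,u,v); r=r/np.linalg.norm(r); M=np.eye(3)-np.outer(r,r); A+=M;b+=M@o
    x=np.linalg.solve(A,b); return x,[np.linalg.norm(np.cross(x-ray(W,k,u,v)[0],ray(W,k,u,v)[1]/np.linalg.norm(ray(W,k,u,v)[1]))) for W,k,u,v in obs]
E
python3 - <<'E'
from h import *
_,_,Wt,kt=load('top0');_,_,Ws,ks=load('side0')
T=lambda u,v:(Wt,kt,100+(u-1.5)/4,165+(v-1.5)/4); S=lambda u,v:(Ws,ks,180+(u-2)/5,190+(v-2)/5)
print('handle top',tri(T(521,308),S(313,75)))
print('jug mouth',tri(T(713,312),S(588,263)), onz(*T(713,312),.068),onz(*S(588,263),.068))
print('foot',onz(*T(536,323),.004),onz(*S(325,363),.004),'mouth S',onz(*S(321,275),.070))
for n,t in(('f',(367,78)),('m',(370,173)),('n',(370,270))): print(n,onz(*T(*t),.119))
print('n side',onz(*S(91,176),.119),'m',onz(*S(97,93),.119))
print('dish',onz(*T(149,276),.041))
E
```

```text
handle top (array([ 0.42257369, -0.17266235,  0.20843179]), [np.float64(0.0010673731879078335), np.float64(0.001067373187907926)])
jug mouth (array([ 0.42860527, -0.32511811,  0.06265148]), [np.float64(6.158985525772113e-05), np.float64(6.158985525773193e-05)]) [ 0.42820399 -0.32501749  0.068     ] [ 0.42254531 -0.32405931  0.068     ]
foot [ 0.42489861 -0.17184336  0.004     ] [ 0.41798032 -0.17158487  0.004     ] mouth S [ 0.42056293 -0.17139706  0.07      ]
f [ 0.62114148 -0.03970621  0.119     ]
m [ 0.54162847 -0.04319273  0.119     ]
n [ 0.46165543 -0.0442107   0.119     ]
n side [ 0.45764668 -0.04491801  0.119     ] m [ 0.53624436 -0.04341919  0.119     ]
dish [0.46605565 0.15623865 0.041     ]
```

>>> {"name": "play_rows", "arguments": {"deltas": [[0.0225,0.0473,0.007,0,0,0],[0.0225,0.0473,0.007,0,0,0],[0.0225,0.0473,0.007,0,0,0],[0.0225,0.0473,0.007,0,0,0],[0.0225,0.0473,0.007,0,0,0],[0.0225,0.0473,0.007,0,0,0],[0.0225,0.0473,0.007,0,0,0],[0.0225,0.0473,0.007,0,0,0],[0.0225,0.0473,0.007,0,0,0],[0.0225,0.0473,0.007,0,0,0]], "gripper": 1}}

```text
clock: 1.1
tool_pos: [0.4254, -0.2488, 0.3017]
orientation: [180.0, 0.0, -158.7]
force: [0.4, -0.1, -0.1]
opening: 0.0878
gripper_force: 0.0
```

>>> {"name": "play_rows", "arguments": {"deltas": [[0,0,0,0,0,0],[0,0,0,0,0,0],[0,0,0,0,0,0]]}}

```text
clock: 1.4
tool_pos: [0.4248, -0.2508, 0.3012]
orientation: [180.0, -0.0, -158.7]
force: [-0.0, 0.2, 0.7]
opening: 0.0877
gripper_force: 0.0
```

```bash
python3 - <<'E'
from h import *
p,d,m=grab('wrist','w1'); print(np.linalg.inv(m['world_to_cam'])[:3,[2,3]].round(3).tolist(),m['fx'])
o=get_obs(); print(o['tool_pos'],o['orientation'],o['joint_pos'])
E
```

```text
[[0.277, 0.349], [0.108, -0.281], [-0.955, 0.44]] 332.16970832357595
[ 0.42464139 -0.25110676  0.30118415] [ 1.79975343e+02 -4.11602974e-02 -1.58756391e+02] [-7.71976584e+00  1.22676414e+00 -1.63541654e+01 -1.72161965e-03
 -7.24670232e+01 -6.10361151e+01]
```

View pics/w1.png

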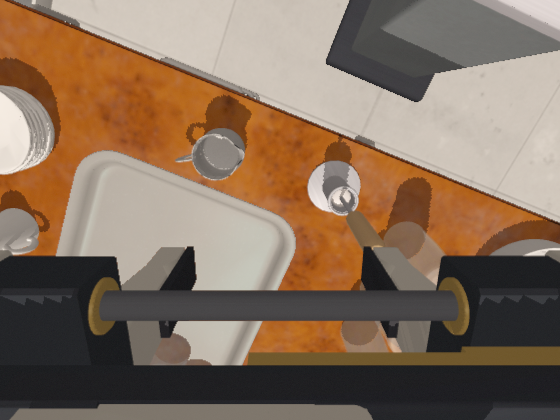

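The wrist view shows the jug mouth at about (218,153), the sleeve mouth at (342,201), the foot at (334,187), and the brush handle running from (355,217) to the finger at about (372,245).

```bash
python3 - <<'E'
from h import *
p,d,W,k=load('w1'); X=cloud(d,W,k)
for n,u,v,z in [('jug',218,153,.066),('mouth',342,201,.07),('foot',334,187,.004),('handle bottom',355,216,.125)]: print(n,onz(W,k,u,v,z).round(4))
# jug rim / handle points from depth
B=X[110:195,165:260].reshape(-1,3);R=B[(B[:,2]>.058)&(B[:,2]<.08)];print('jugrim',len(R),R.min(0).round(4),R.max(0).round(4),np.median(R,0).round(4))
B=X[150:240,310:362].reshape(-1,3);R=B[(B[:,2]>.06)&(B[:,2]<.08)];print('sleeve',len(R),R.min(0).round(4),R.max(0).round(4))
B=X[200:250,340:382].reshape(-1,3)
for lo,hi in((.125,.145),(.145,.165),(.165,.185),(.185,.205),(.205,.215)):
    R=B[(B[:,2]>lo)&(B[:,2]<hi)]
    if len(R):print('handle',lo,len(R),R.min(0).round(4),R.max(0).round(4))
for n,P in(('top',[.4225,-.1725,.209]),('bot',[.422,-.172,.125]),('jug',[.428,-.325,.066])): print(n,proj(W,k,P))
E
```

```text
jug [ 0.4246 -0.3242  0.066 ]
mouth [ 0.4244 -0.1722  0.07  ]
foot [ 0.4238 -0.171   0.004 ]
handle bottom [ 0.4228 -0.1696  0.125 ]
jugrim 494 [ 0.4038 -0.3661  0.058 ] [ 0.4557 -0.2965  0.07  ] [ 0.4394 -0.3323  0.0647]
sleeve 390 [ 0.4056 -0.1895  0.06  ] [ 0.441  -0.154   0.0787]
handle 0.125 91 [ 0.4145 -0.1809  0.1279] [ 0.4295 -0.1668  0.145 ]
handle 0.145 166 [ 0.4144 -0.1807  0.145 ] [ 0.4299 -0.167   0.165 ]
handle 0.165 206 [ 0.4143 -0.1808  0.165 ] [ 0.4298 -0.1673  0.1849]
handle 0.185 266 [ 0.4143 -0.1809  0.185 ] [ 0.4296 -0.1675  0.2048]
handle 0.205 67 [ 0.4155 -0.1787  0.205 ] [ 0.4219 -0.17    0.2103]
top (np.float64(376.13174776552546), np.float64(250.48078389014046))
bot (np.float64(353.2090529755358), np.float64(214.48389436964948))
jug (np.float64(216.41603250891262), np.float64(155.55278046990728))
```

>>> {"name": "play_rows", "arguments": {"deltas": [[-0.0022,0.0494,0,0,0,0],[0,0.0494,0,0,0,0],[0,0,0,0,0,0],[0,0,-0.04,0,0,0],[0,0,-0.04,0,0,0],[0,0,-0.04,0,0,0],[0,0,-0.025,0,0,0],[0,0,-0.02,0,0,0],[0,0,0,0,0,0],[0,0,0,0,0,0]]}}

```text
clock: 2.45
tool_pos: [0.4233, -0.1724, 0.1698]
orientation: [-180.0, -0.0, -158.8]
force: [-0.0, 0.0, 1.2]
opening: 0.0879
gripper_force: 0.0
```

>>> {"name": "play_rows", "arguments": {"deltas": [[0,0,0,0,0,0],[0,0,0,0,0,0],[0,0,0,0,0,0],[0,0,0,0,0,0],[0,0,0,0,0,0],[0,0,0,0,0,0],[0,0,0,0,0,0],[0,0,0,0,0,0],[0,0,0,0,0,0],[0,0,0,0,0,0]], "gripper": -1}}

```text
clock: 3.45
tool_pos: [0.4234, -0.1714, 0.1695]
orientation: [180.0, -0.0, -158.7]
force: [-0.4, -0.1, -0.7]
opening: 0.0174
gripper_force: 30.0
```

>>> {"name": "play_rows", "arguments": {"deltas": [[0,0,0.01,0,0,0],[0,0,0.02,0,0,0],[0,0,0.03,0,0,0],[0,0,0.03,0,0,0],[0,0,0.03,0,0,0],[0,0,0.03,0,0,0],[0,0,0,0,0,0],[0,0,0,0,0,0],[0,0,0,0,0,0]]}}

```text
clock: 4.35
tool_pos: [0.423, -0.1713, 0.289]
orientation: [180.0, -0.0, -158.7]
force: [-0.1, 0.8, -0.5]
opening: 0.0172
gripper_force: 30.0
```

```bash
python3 - <<'E'
from h import *
grab('wrist','w2');grab('side','s2');grab('top','t2')
p=load('s2')[0];q=load('w2')[0]
a=cv2.resize(p[150:290,180:330],None,fx=4,fy=4,interpolation=cv2.INTER_CUBIC); 
cv2.imwrite('pics/c2.png',a); o=get_obs();print(o['tool_pos'])
E
```

```text
[ 0.42308922 -0.17139706  0.2888727 ]
```

View pics/c2.png

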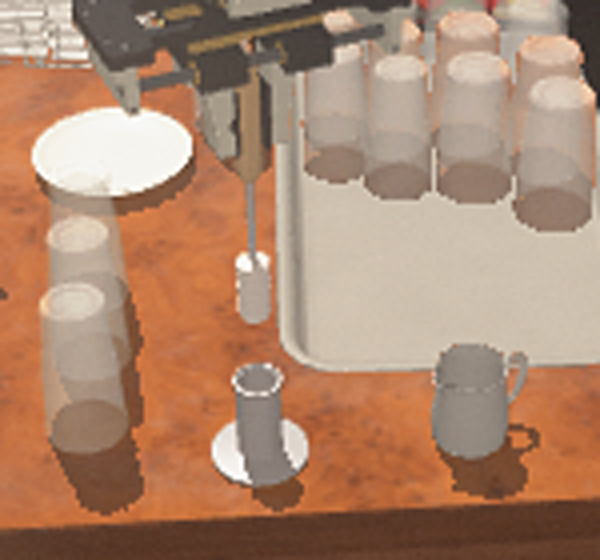

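View pics/w2.png

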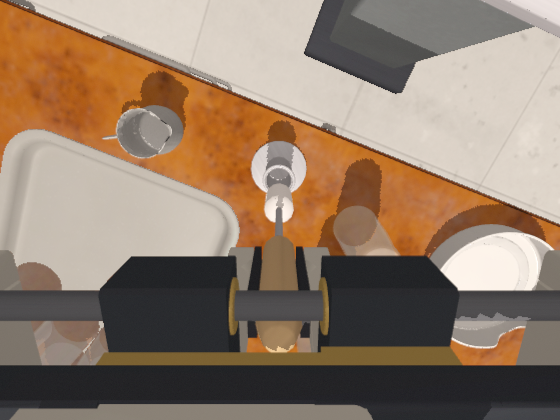

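Side crop c2 shows the head hanging free, with its lower end at crop (254,320) and the jug mouth at crop (470,367). In the wrist view the head is at (279,205), the jug mouth at (143,131) and the dish at (490,275).

```bash
python3 - <<'E'
from h import *
_,_,Ws,ks=load('s2');S=lambda u,v:(Ws,ks,180+(u-1.5)/4,150+(v-1.5)/4)
Xs=cloud(load('s2')[1],Ws,ks); _,dw,Ww,kw=load('w2'); Xw=cloud(dw,Ww,kw); _,dt,Wt,kt=load('t2');Xt=cloud(dt,Wt,kt)
for n,X in(('side',Xs),('wrist',Xw)):
    B=X.reshape(-1,3); B=B[(abs(B[:,0]-.423)<.03)&(abs(B[:,1]+.171)<.03)]
    for lo,hi in((.1,.12),(.12,.135),(.135,.15),(.15,.165),(.165,.185),(.19,.23),(.25,.28)):
        R=B[(B[:,2]>lo)&(B[:,2]<hi)]
        if len(R)>3: print(n,lo,len(R),R.min(0).round(4),R.max(0).round(4))
print('end expected px',proj(Ws,ks,[.423,-.171,.1245]),'seen',S(254,318)[2:])
print('end side on x=.423 plane:',end=' ')
o,r=ray(*S(254,318)); print((o+r*(.4115-o[0])/r[0]).round(4))
print('jug w',onz(Ww,kw,143,131,.066),'s',onz(*S(470,367),.066))
for n,X in(('side',Xs),('wrist',Xw),('top',Xt)):
    B=X.reshape(-1,3);R=B[(abs(B[:,0]-.427)<.045)&(abs(B[:,1]+.326)<.055)&(B[:,2]>.058)&(B[:,2]<.075)]
    # circle fit
    A=np.c_[R[:,:2],np.ones(len(R))]; c=np.linalg.lstsq(A,(R[:,:2]**2).sum(1),rcond=None)[0]
    print('jug',n,len(R),R.min(0).round(4),R.max(0).round(4),'circ',(c[:2]/2).round(4),np.sqrt(c[2]+(c[:2]**2).sum()/4).round(4))
    for lo,hi in((.004,.012),(.012,.03),(.03,.05)):
        R=B[(abs(B[:,0]-.427)<.03)&(abs(B[:,1]+.326)<.03)&(B[:,2]>lo)&(B[:,2]<hi)]
        if len(R): print('  in',lo,len(R),R.min(0).round(4),R.max(0).round(4),np.median(R,0).round(4))
    R=B[(abs(B[:,0]-.467)<.11)&(abs(B[:,1]-.157)<.11)&(B[:,2]>.034)&(B[:,2]<.048)]
    if len(R)>20:
        A=np.c_[R[:,:2],np.ones(len(R))]; c=np.linalg.lstsq(A,(R[:,:2]**2).sum(1),rcond=None)[0]
        print('dish',n,len(R),R.min(0).round(4),R.max(0).round(4),'circ',(c[:2]/2).round(4),np.sqrt(c[2]+(c[:2]**2).sum()/4).round(4))
E
```

```text
side 0.12 14 [ 0.411  -0.1822  0.1262] [ 0.4222 -0.1628  0.135 ]
side 0.135 40 [ 0.4092 -0.1828  0.135 ] [ 0.4284 -0.1605  0.1496]
side 0.15 38 [ 0.4078 -0.183   0.15  ] [ 0.4237 -0.1611  0.1642]
side 0.165 53 [ 0.4103 -0.1833  0.165 ] [ 0.4306 -0.1616  0.1823]
side 0.19 23 [ 0.4175 -0.1743  0.1934] [ 0.4243 -0.1705  0.2286]
side 0.25 115 [ 0.4008 -0.1989  0.2507] [ 0.4261 -0.1454  0.2799]
wrist 0.12 9 [ 0.4117 -0.1828  0.1343] [ 0.4261 -0.1638  0.135 ]
wrist 0.135 104 [ 0.4113 -0.1831  0.135 ] [ 0.4254 -0.1625  0.149 ]
wrist 0.15 126 [ 0.4113 -0.1832  0.1512] [ 0.4265 -0.1618  0.165 ]
wrist 0.165 599 [ 0.4113 -0.1831  0.1652] [ 0.4342 -0.1603  0.1849]
wrist 0.19 146 [ 0.4197 -0.1745  0.1903] [ 0.4239 -0.1695  0.2296]
wrist 0.25 1106 [ 0.4032 -0.1989  0.2501] [ 0.4257 -0.1534  0.28  ]
end expected px (np.float64(243.0106405810014), np.float64(229.15563653867926)) seen (243.125, 229.125)
end side on x=.423 plane: [ 0.4115 -0.1714  0.134 ]
jug w [ 0.42705715 -0.3251598   0.066     ] s [ 0.42840522 -0.32466672  0.066     ]
jug side 92 [ 0.4013 -0.3621  0.0585] [ 0.4567 -0.2966  0.0689] 
[... 522 characters left out ...]
 0.004 ] [ 0.4569 -0.2981  0.012 ] [ 0.4395 -0.3441  0.0063]
  in 0.012 481 [ 0.4009 -0.3546  0.012 ] [ 0.457  -0.2973  0.0299] [ 0.4293 -0.3329  0.0218]
  in 0.03 617 [ 0.4023 -0.3529  0.03  ] [ 0.4564 -0.2984  0.05  ] [ 0.4274 -0.3208  0.04  ]
dish wrist 644 [0.3796 0.0694 0.034 ] [0.5554 0.2068 0.0424] circ [0.4671 0.1567] 0.086
jug top 44 [ 0.4066 -0.3669  0.0581] [ 0.4576 -0.2982  0.0727] circ [ 0.4327 -0.3281] 0.0271
  in 0.004 79 [ 0.3997 -0.3555  0.0041] [ 0.4563 -0.2989  0.0115] [ 0.4382 -0.3241  0.006 ]
  in 0.012 8 [ 0.4057 -0.3549  0.0125] [ 0.4554 -0.3092  0.0271] [ 0.4144 -0.3374  0.0229]
  in 0.03 19 [ 0.4052 -0.35    0.031 ] [ 0.4469 -0.2989  0.049 ] [ 0.4085 -0.3226  0.0367]
```

Brush axis is vertical, with its end 164.5 mm below the TCP. The jug centre is (0.429,-0.326) and the dish centre (0.467,0.157). Moving over the jug.

>>> {"name": "play_rows", "arguments": {"deltas": [[0.001,-0.015,0,0,0,0],[0.001,-0.03,0,0,0,0],[0.001,-0.035,0,0,0,0],[0.001,-0.035,0,0,0,0],[0.001,-0.035,0,0,0,0],[0.001,-0.03,0,0,0,0],[0.001,-0.013,0,0,0,0],[0,0,0,0,0,0],[0,0,0,0,0,0],[0,0,0,0,0,0]]}}

```text
clock: 5.5
tool_pos: [0.429, -0.3252, 0.2896]
orientation: [180.0, 0.0, -158.7]
force: [0.2, -0.5, -0.1]
opening: 0.0175
gripper_force: 30.0
```

```bash
python3 - <<'E'
from h import *
grab('wrist','w3');grab('side','s3')
a=cv2.resize(load('s3')[0][150:290,240:340],None,fx=4,fy=4,interpolation=cv2.INTER_CUBIC); b=load('w3')[0][80:320,180:400]
b=cv2.resize(b,None,fx=560/240,fy=560/240)[:,:400]
cv2.imwrite('pics/c3.png',np.hstack([a,cv2.resize(load('w3')[0][80:300,200:357],(400,560))])); print(get_obs()['tool_pos'])
_,_,Ws,ks=load('s3');Xs=cloud(load('s3')[1],Ws,ks); _,dw,Ww,kw=load('w3'); Xw=cloud(dw,Ww,kw)
for n,X in(('side',Xs),('wrist',Xw)):
    B=X.reshape(-1,3); B=B[(abs(B[:,0]-.429)<.03)&(abs(B[:,1]+.326)<.03)]
    for lo,hi in((.1,.12),(.12,.135),(.135,.15),(.15,.165),(.165,.185)):
        R=B[(B[:,2]>lo)&(B[:,2]<hi)]
        if len(R)>3: print(n,lo,len(R),R.min(0).round(4),R.max(0).round(4))
E
```

```text
[ 0.42911404 -0.32512666  0.28978691]
side 0.12 10 [ 0.418  -0.3326  0.1268] [ 0.4262 -0.318   0.1348]
side 0.135 35 [ 0.416  -0.3348  0.1351] [ 0.4309 -0.3152  0.1489]
side 0.15 42 [ 0.4152 -0.3378  0.1503] [ 0.4331 -0.3143  0.1649]
side 0.165 48 [ 0.4153 -0.3364  0.1657] [ 0.4349 -0.3145  0.1845]
wrist 0.135 111 [ 0.4176 -0.337   0.1353] [ 0.4319 -0.3161  0.1486]
wrist 0.15 109 [ 0.4177 -0.337   0.1525] [ 0.4328 -0.3156  0.1649]
wrist 0.165 610 [ 0.4177 -0.337   0.165 ] [ 0.4403 -0.3143  0.1847]
```

View pics/c3.png

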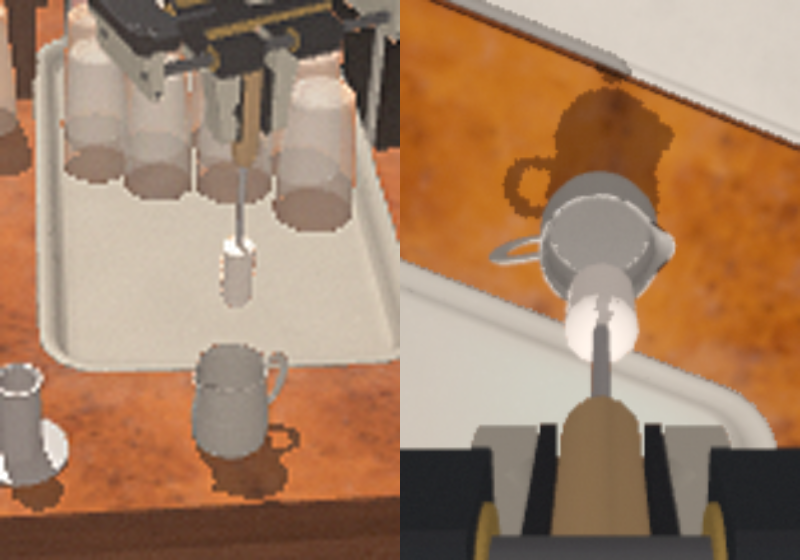

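The c3 picture shows the head's lower end directly above the jug mouth, and the measured axis (0.429,-0.326) matches the jug. Strokes start now.

>>> {"name": "play_rows", "arguments": {"deltas": [[0,0,-0.015,0,0,0],[0,0,-0.02,0,0,0],[0,0,-0.02,0,0,0],[0,0,-0.02,0,0,0],[0,0,-0.02,0,0,0],[0,0,-0.02,0,0,0],[0,0,-0.015,0,0,0],[0,0,-0.01,0,0,0],[0,0,0,0,0,0],[0,0,0,0,0,0]]}}

```text
clock: 6.6
tool_pos: [0.4293, -0.3259, 0.1779]
orientation: [-180.0, 0.0, -158.7]
force: [0.6, 0.1, -0.0]
opening: 0.0175
gripper_force: 30.0
```

>>> {"name": "play_rows", "arguments": {"deltas": [[0,0,-0.0045,0,0,0],[0,0,0,0,0,0],[0,0,0,0,0,0],[0,0,0,0,0,0]]}}

```text
clock: 7.0
tool_pos: [0.4291, -0.3259, 0.1742]
orientation: [-180.0, 0.0, -158.7]
force: [-1.0, 0.9, -1.2]
opening: 0.0174
gripper_force: 30.0
```

>>> {"name": "play_rows", "arguments": {"deltas": [[0,0,0.01,0,0,0],[0,0,0.015,0,0,0],[0,0,0.015,0,0,0],[0,0,0.01,0,0,0],[0,0,0.002,0,0,0],[0,0,0,0,0,0],[0,0,0,0,0,0],[0,0,0,0,0,0]]}}

```text
clock: 7.8
tool_pos: [0.4288, -0.3257, 0.215]
orientation: [180.0, -0.0, -158.7]
force: [-0.9, 0.2, -1.0]
opening: 0.0174
gripper_force: 30.0
```

>>> {"name": "play_rows", "arguments": {"deltas": [[0,0,-0.01,0,0,0],[0,0,-0.015,0,0,0],[0,0,-0.015,0,0,0],[0,0,-0.01,0,0,0],[0,0,-0.002,0,0,0],[0,0,0,0,0,0],[0,0,0,0,0,0],[0,0,0,0,0,0]]}}

```text
clock: 8.6
tool_pos: [0.4293, -0.326, 0.1745]
orientation: [-180.0, 0.0, -158.7]
force: [0.1, -0.7, -0.2]
opening: 0.0173
gripper_force: 30.0
```

>>> {"name": "play_rows", "arguments": {"deltas": [[0,0,0.01,0,0,0],[0,0,0.015,0,0,0],[0,0,0.015,0,0,0],[0,0,0.01,0,0,0],[0,0,0.002,0,0,0],[0,0,0,0,0,0],[0,0,0,0,0,0],[0,0,0,0,0,0]]}}

```text
clock: 9.4
tool_pos: [0.4288, -0.3257, 0.215]
orientation: [180.0, -0.0, -158.7]
force: [0.1, 0.6, 0.0]
opening: 0.0175
gripper_force: 30.0
```

>>> {"name": "play_rows", "arguments": {"deltas": [[0,0,0.015,0,0,0],[0,0,0.025,0,0,0],[0,0,0.03,0,0,0],[0,0,0.03,0,0,0],[0,0,0.03,0,0,0],[0,0,0.025,0,0,0],[0,0,0.015,0,0,0],[0,0,0,0,0,0],[0,0,0,0,0,0]]}}

```text
clock: 10.3
tool_pos: [0.4288, -0.3256, 0.3509]
orientation: [180.0, -0.0, -158.7]
force: [-0.3, -0.3, -1.8]
opening: 0.0172
gripper_force: 30.0
```

>>> {"name": "play_rows", "arguments": {"deltas": [[0.002,0.012,0,0,0,0],[0.002,0.025,0,0,0,0],[0.0025,0.03,0,0,0,0],[0.0025,0.035,0,0,0,0],[0.0025,0.035,0,0,0,0],[0.0025,0.035,0,0,0,0],[0.0025,0.035,0,0,0,0],[0.0025,0.035,0,0,0,0],[0.0025,0.035,0,0,0,0],[0.0025,0.035,0,0,0,0]]}}

```text
clock: 11.3
tool_pos: [0.4476, -0.0747, 0.3506]
orientation: [180.0, -0.1, -158.7]
force: [-0.0, 0.3, -1.2]
opening: 0.0177
gripper_force: 30.0
```

>>> {"name": "play_rows", "arguments": {"deltas": [[0.0025,0.035,0,0,0,0],[0.0025,0.035,0,0,0,0],[0.0025,0.035,0,0,0,0],[0.0025,0.035,0,0,0,0],[0.0025,0.035,0,0,0,0],[0.0025,0.035,0,0,0,0],[0.0025,0.035,0,0,0,0],[0.0025,0.03,0,0,0,0],[0.0025,0.012,0,0,0,0],[0,0,0,0,0,0]]}}

```text
clock: 12.3
tool_pos: [0.4659, 0.1544, 0.3505]
orientation: [-180.0, -0.1, -158.6]
force: [-0.4, -0.8, -0.6]
opening: 0.0178
gripper_force: 30.0
```

>>> {"name": "play_rows", "arguments": {"deltas": [[0,0,0,0,0,0],[0,0,0,0,0,0],[0,0,0,0,0,0]]}}

```text
clock: 12.6
tool_pos: [0.4662, 0.1526, 0.3517]
orientation: [180.0, 0.0, -158.8]
force: [0.1, -0.1, -1.2]
opening: 0.0174
gripper_force: 30.0
```

>>> {"name": "play_rows", "arguments": {"deltas": [[0.001,0.0055,-0.01,0,0,0],[0,0,-0.02,0,0,0],[0,0,-0.025,0,0,0],[0,0,-0.025,0,0,0],[0,0,-0.025,0,0,0],[0,0,-0.025,0,0,0],[0,0,-0.015,0,0,0],[0,0,0,0,0,0],[0,0,0,0,0,0],[0,0,0,0,0,0]]}}

```text
clock: 13.6
tool_pos: [0.4676, 0.1581, 0.2366]
orientation: [180.0, 0.1, -158.7]
force: [-0.2, 0.4, -0.2]
opening: 0.0172
gripper_force: 30.0
```

```bash
python3 - <<'E'
from h import *
grab('wrist','w4');grab('side','s4');grab('top','t4')
cv2.imwrite('pics/c4.png',np.hstack([cv2.resize(load('w4')[0],(400,300)),cv2.resize(load('s4')[0],(400,300))])); print(get_obs()['tool_pos'])
for n in('s4','w4','t4'):
    _,d,W,k=load(n); B=cloud(d,W,k).reshape(-1,3)
    H=B[(abs(B[:,0]-.467)<.03)&(abs(B[:,1]-.157)<.03)]
    for lo,hi in((.055,.07),(.07,.09),(.09,.11),(.11,.125)):
        R=H[(H[:,2]>lo)&(H[:,2]<hi)]
        if len(R)>3: print(n,lo,len(R),R.min(0).round(4),R.max(0).round(4))
    R=B[(abs(B[:,0]-.467)<.11)&(abs(B[:,1]-.157)<.11)&(B[:,2]>.034)&(B[:,2]<.048)]
    if len(R)>20:
        A=np.c_[R[:,:2],np.ones(len(R))]; c=np.linalg.lstsq(A,(R[:,:2]**2).sum(1),rcond=None)[0]
        print('dish',n,len(R),'circ',(c[:2]/2).round(4),np.sqrt(c[2]+(c[:2]**2).sum()/4).round(4),R.min(0).round(4),R.max(0).round(4))
E
```

```text
[0.46737884 0.1579928  0.23633778]
s4 0.07 35 [0.4532 0.1466 0.0737] [0.4716 0.1691 0.0896]
s4 0.09 45 [0.4534 0.1463 0.0909] [0.4677 0.1694 0.11  ]
s4 0.11 49 [0.4533 0.1469 0.11  ] [0.4763 0.1697 0.125 ]
dish s4 213 circ [0.4656 0.1572] 0.086 [0.378  0.0687 0.034 ] [0.5542 0.2443 0.0433]
w4 0.07 71 [0.4562 0.1465 0.0812] [0.4714 0.168  0.0898]
w4 0.09 125 [0.4562 0.1463 0.0901] [0.471  0.1684 0.1078]
w4 0.11 348 [0.4564 0.1464 0.1104] [0.4792 0.169  0.125 ]
dish w4 1797 circ [0.4673 0.1576] 0.0858 [0.3798 0.0697 0.034 ] [0.552  0.2456 0.0425]
t4 0.07 6 [0.4608 0.1467 0.0716] [0.4777 0.154  0.0883]
t4 0.09 13 [0.4586 0.1473 0.0917] [0.4786 0.1602 0.1091]
t4 0.11 13 [0.4581 0.1477 0.1126] [0.4739 0.162  0.1247]
dish t4 111 circ [0.4696 0.1578] 0.0861 [0.3827 0.0702 0.0342] [0.5551 0.2414 0.0468]
```

View pics/c4.png

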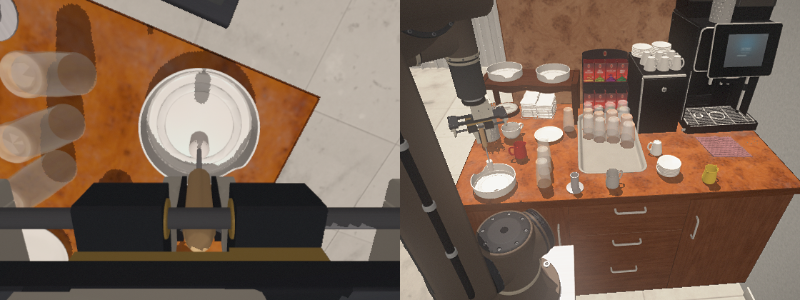

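c4 shows the brush upright over the dish centre, with the glasses, jug and stand undisturbed. The last lowering is about 10.5 mm.

>>> {"name": "play_rows", "arguments": {"deltas": [[0,0,-0.007,0,0,0],[0,0,-0.006,0,0,0],[0,0,0,0,0,0],[0,0,0,0,0,0],[0,0,0,0,0,0],[0,0,0,0,0,0],[0,0,0,0,0,0],[0,0,0,0,0,0]]}}

```text
clock: 14.55
tool_pos: [0.4671, 0.1578, 0.2252]
orientation: [180.0, 0.0, -158.7]
force: [-0.2, -0.4, -1.0]
opening: 0.0174
gripper_force: 30.0
```

```bash
python3 - <<'E'
from h import *
grab('wrist','w5'); o=get_obs();print(o['tool_pos'],o['opening'],np.abs(o['qvel']).max())
_,d,W,k=load('w5'); B=cloud(d,W,k).reshape(-1,3)
H=B[(np.hypot(B[:,0]-.467,B[:,1]-.158)<.016)&(B[:,2]>.05)]
h=H[(np.hypot(H[:,0]-.467,H[:,1]-.158)>.006)&(H[:,2]<.16)]; print('head z min/max (expect .061-.117)',h[:,2].min(),np.percentile(h[:,2],[90,98,100]))
# jug and glasses still standing
for n in('s4',):
    _,d,W,k=load(n); B=cloud(d,W,k).reshape(-1,3)
    R=B[(abs(B[:,0]-.427)<.045)&(abs(B[:,1]+.326)<.055)&(B[:,2]>.01)]; print('jug',R.min(0).round(3),R.max(0).round(3))
E
```

```text
[0.46706789 0.15778121 0.22522705] 0.01726168778225113 0.11048632504709119
head z min/max (expect .061-.117) 0.07043364303452504 [0.11450272 0.11520659 0.11604803]
jug [ 0.397 -0.371  0.01 ] [ 0.458 -0.297  0.068]
```

The top of the head is at about 0.116, so its lower end is at about 0.060. That is 2 cm above the rim, centred and still. Handing in.

```bash
python3 -c "
from plant import *
print(close_job())"
```

```text
the job is handed in; nothing more can be done
None
```

I scrubbed the steel jug with two full strokes, carried the brush clear over the glasses, and handed the job in at about 14.6 s with it held still and upright, about 2 cm above the dish rim over the dish's centre.

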